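# Offer the inner cover up to its hinge

### The job

Open the slide incubation chamber: lift its lid until it rests back on its stop. Then take the inner cover, the taller plate with two hinge knuckles on its lower edge, out of the drying rack and lower it upright onto the hinge rail in the chamber, so that its knuckles sit fully down between the three fixed ones and the pin holes line up. Finish while still holding the cover upright there, ready for a colleague to push the pin through; leave the lid open, and the plain plate and the other things on the benches where they are.

Things in the scene. Friction and masses are not known exactly. Their poses are not given: they have to be found in the camera images.
- chamber: slide incubation chamber: white open box with a grey lid, fixed on the wide table, 184 mm front to back (x), 144 mm wide (y), rim 70 mm high; origin at the middle of its underside; x points from its front to its back (roughly away from the robot), y to its left, z up. A tall fixed microscope (470 mm) stands behind it to the right
- chamber_lid (a joint): hinge of the chamber's lid. 0 = shut, 1.72 rad = resting back on its stop, about 8 degrees past upright. No latch; the lid weighs 0.2 to 0.33 kg, falls shut by its weight below about 1.5 rad and stays on its stop beyond that
- lid_hinge (a point): middle of the lid's hinge axis, 97 mm behind the chamber's centre and 73 mm above its underside. Axes are the chamber's and do not turn with the lid; the hinge axis is y
- lid_tab (a point): grip point on the lid's lift tab, a grey tongue 20 mm wide (y) and 14 mm thick, standing out 38 mm from the middle of the lid's front edge: half-way in width and thickness, 14 mm from the free end, 214 mm from the hinge axis, turning with the lid (x towards the hinge). Pinched on its sides (fingers closing along y), it can turn between the fingers as it is led round in an arc
- hinge_axis (a point): middle of the fixed half of the inner cover's hinge, beside the chamber's left wall, 12 mm below the rim; x along the pin axis (chamber's x), z up. Three steel knuckles, 16 mm diameter, bore 7 mm, at x -52 to -34, -10 to 10, 34 to 52 mm. Between them a metal rail has a vee seat (walls 60 degrees from level) where the cover's knuckles come to rest coaxial with these
- cover: inner cover, 0.1 to 0.2 kg: upright clear plate 120 mm along x, 6 mm thick (y), 78 mm high (z up) with a steel hinge leaf below; origin in the middle of the plate's lower edge. Pull bar on top, in line with the plate: 70 mm (x) by 12 mm thick (y), z 74 to 90 mm. Its barrel lies to one side of the plate, so it tips over unless held. It fits the hinge either way round
- cover_barrel (a point): middle of the cover's hinge barrel, 5 mm to the -y side of the plate's mid-plane and 12 mm below its lower edge; axes as the cover's, x along the pin axis. Two steel knuckles, 16 mm diameter, bore 7 mm, ends chamfered 2 mm, at x -32 to -12 and 12 to 32 mm, greased: 2 mm play at each end between the fixed ones
- rack: white drying rack, fixed on the narrow table, 136 mm (x) by 134 mm (y), 62 mm high; origin at the middle of its underside. Two slots along x at y = -38 and +38 mm hold the plates upright by their end edges. The cover stands in either slot, its origin 33 mm above the rack's underside, and is clear of the grooves once raised 35 mm
- baffle: plain clear plate in the rack's other slot, no knuckles, 120 x 6 x 58 mm with a small 30 x 10 mm pull on top (68 mm high in all); origin in the middle of its lower edge. To be left alone
- hinge_pin: steel hinge pin, 6 mm thick, 110 mm long with a bent end, lying on the wide table: for the colleague, leave it alone; origin at its middle on the table
- beaker: small glass beaker, 44 mm wide, 55 mm high, bystander; origin under its centre
- dish: lidded petri dish, 62 mm wide, 16 mm high, on the narrow table beside the rack, bystander; origin under its centre

How it is judged:
On the way, in this order (a step that is already met when the one before it is completed fails the run):
1. the lid rests back on its stop (value of joint chamber_lid above 1.66 rad and velocity of joint chamber_lid below 0.1 rad/s), for 0.2 s.
2. the cover is lifted out of the rack, held by the fingers (z of cover in the frame of rack above 0.067 m and contact force between the fingers and cover above 1 N), for 0.1 s.
At the end, for the whole second after the job is handed in: the lid is back on its stop (over 1.66 rad); the cover's barrel centre lies within 3 mm of the middle of the fixed hinge axis and its axis within 0.05 rad of it; the cover stands upright within 0.2 rad, still, and is held by the fingers (over 1 N), clear of the rack (value of joint chamber_lid above 1.66 rad and distance between cover_barrel and hinge_axis below 0.003 m and angle between the x axis of cover_barrel and the x axis of hinge_axis, either way round below 0.05 rad and angle between cover's own z axis and vertical below 0.2 rad and contact force between the fingers and cover above 1 N and contact force between cover and rack below 0.01 N and linear speed of cover below 0.02 m/s); the arm keeps its last pose, push and grip.
It fails at once if a bystander is pushed more than 30 mm away (distance of any of hinge_pin, beaker, dish from where it was at the start of the episode above 0.03 m).
It fails at once if the plain plate is taken out or pushed aside (distance of baffle from where it was at the start of the episode above 0.012 m).
It also fails if it takes over 59 s, if anything falls off the work surface, if the arm or the gripper's body presses on something with over 40 N, if the wrist force passes 120 N, or if a joint passes its speed limit or range.

### The arm

A 7-joint arm with a two-finger parallel gripper is mounted at the origin on a cart in front of the work surface, level with it; the furniture and walls round the work are solid. World frame = base frame: x ahead of the robot, y to its left, z up, the work surface at z = 0. Lengths are in m, angles in rad, forces in N, time in s.
With the tool pointing down it reaches from about 0.4 to 0.875 m from the base axis. Payload 6.5 kg.
Tool frame: the origin (TCP) lies at the very end of the fingers, on their centre line; the grasp point (between the pads) lies 19 mm behind it; z points along the fingers, y is the line along which they close (so a half turn about z gives the same grasp; the last joint's range is limited). The gripper opens to 88 mm and grips with 3 to 60 N. Pads are 18 mm wide; open, the fingers measure 123 mm over their backs; the gripper's body (75 mm by 187 mm) begins 45 mm behind the grasp point.
Start: joints at [1.13, 0.536, -0.004, 1.538, 0.003, 1.067, -0.071], TCP at [0.238, -0.605, 0.239] pointing down, gripper open.
Joint ranges: [-2.7, 2.7], [-0.37, 2.16], [-1.27, 1.26], [0.24, 2.4], [-1.31, 4.45], [0.19, 1.91], [-2.76, 2.76]. Speed limits (rad/s): [2.39, 2.39, 3.14, 3.14, 3.14, 3.14, 3.14].

### API

Orientations are given as a 3x3 rotation matrix whose columns are the frame's x, y, z axes.
In Python, from plant import * gives the robot as it stands.
- The arm moves only by the tool send_rows, never from a script. Its argument "motion" is a list of rows, each an object of numbers: "dx", "dy", "dz": the shift along the tool's x, y, z in cm; "rx", "ry", "rz": the turn, a rotation vector about the tool's x, y, z in degrees. A call has 1 to 5 rows; each row shifts and turns the commanded pose from where the row before left it, along the tool's axes as they then stand; what a row does not reach is not made up. A row lasts 1/12 s, in which the tool goes at most 41.7 mm and 7.16 degrees, less where a joint would pass 70% of its speed; a pose out of reach is approached as far as the arm can. A call with a gripper value outside its range is refused whole. "jaw" is the gripper's target within -1 to 1 (shut at 1, half-way at 0, fully open at -1), set as the call begins (left out, the last holds). The fingers move at their own pace and stop on an object; "newtons" is the grip in N (left out, the last holds). Time passes only in rows, so rows that do not move let the fingers close. It gives the time, the measured TCP pose, the force, the opening and the grip force at its end, in the units of the state.
- read_state(): the state, without advancing time (a new reading comes with each control period).
- read_camera(name): name is "scene" or "top" or "wrist"; returns a dict with "image" (384x512x3 uint8, red, green, blue), "intrinsics" (3x3 intrinsics, pixels), "distortion" ([k1, k2, p1, p2, k3] as OpenCV has them; the pictures are not rectified), "xyz" and "rotation" of the camera in the world; the wrist camera has in their place "tool_from_camera" (4x4, takes a point from camera to tool coordinates, whose origin is the TCP and whose axes are the flange's). Camera axes: x right, y down, z forward; pixel columns grow to the right and rows downward; lengths in m; the calibration is good to about 2 mm. A picture is of the moment at which its call begins: read the wrist's pose just before it. There is no depth.
- finish_job(): hands the job in; it is judged then, once.
The state is a dict: "t": time; "q": joint angles; "qd": joint speeds; "effort": joint torques, N m; "eef_pos": TCP position; "eef_rot": TCP orientation; "wrist_force": force on the tool from outside, world axes, zero at the start; "wrist_torque": the same for the moment, N m; "gripper_width": finger opening in m; "gripper_force": force on a finger pad.
Only numpy, scipy, OpenCV 4.12 (cv2) and the standard library are available. Lean on these libraries where they do the work, as an engineer would, in place of code of your own. Each camera call takes 0.05 s, during which the arm holds its last target. There are 200 camera calls.

## Working session

There is one attempt and no reset: what is moved stays moved. The work goes in short steps, Python scripts to look and compute and a tool call to move; the robot and the scene stay as the last step left them, time stands still between calls to the robot, and variables do not carry over. Pictures are saved under pics/ and viewed, at most 10 in all, crops included, and the job is handed in when it is done.

Besides the shell and the picture viewer there is one more tool, called after "Call:" by a JSON object that holds its "name" and its "arguments". send_rows: Moves the arm, as the interface text tells. Its arguments: {"type":"object","properties":{"motion":{"type":"array"},"jaw":{"type":"number"},"newtons":{"type":"number"}},"required":["motion"]}

```bash
ls; mkdir -p pics; python3 - <<'E'
from plant import *
import cv2,numpy as np
for n in("scene","top"):
    c=read_camera(n); cv2.imwrite(f"pics/{n}0.png",c["image"][:,:,::-1])
    print(n,np.round(c["intrinsics"],1).tolist(),np.round(c["distortion"],4),np.round(c["xyz"],3),np.round(c["rotation"],3).tolist())
c=read_camera("wrist");print(c["tool_from_camera"]);print(c["intrinsics"])
s=read_state();print(s)
E
```

```text
pics
scene [[441.9, 0.0, 249.3], [0.0, 441.9, 198.3], [0.0, 0.0, 1.0]] [-0.1672  0.      0.      0.      0.    ] [-0.554  0.64   0.711] [[-0.529, -0.418, 0.738], [-0.848, 0.241, -0.471], [0.019, -0.876, -0.482]]
top [[371.1, 0.0, 256.1], [0.0, 371.1, 190.4], [0.0, 0.0, 1.0]] [-0.0077  0.      0.      0.      0.    ] [ 0.357 -0.015  1.178] [[-0.022, -0.998, 0.062], [-1.0, 0.022, -0.002], [0.0, -0.062, -0.998]]
[[-7.61823354e-04 -9.60310036e-01 -2.78933782e-01  7.37037739e-02]
 [ 9.99999673e-01 -6.55695173e-04 -4.73777142e-04 -3.60478794e-04]
 [ 2.72077410e-04 -2.78934051e-01  9.60310221e-01 -1.46402668e-01]
 [ 0.00000000e+00  0.00000000e+00  0.00000000e+00  1.00000000e+00]]
[[300.92688865   0.         258.79320052]
 [  0.         300.92688865 193.66093798]
 [  0.           0.           1.        ]]
{'t': 0.15, 'q': array([ 1.12977684,  0.53699364, -0.00440556,  1.53861669,  0.0025618 ,
        1.06728557, -0.07119527]), 'qd': array([ 0.00011719, -0.00104241,  0.00039549, -0.00398092, -0.00030625,
       -0.00026668,  0.0021778 ]), 'effort': array([ 1.79094543e-03, -5.71328294e+01,  9.92056914e-01, -2.51823986e+01,
       -5.61656244e-02,  1.53481500e-02,  9.02513852e-05]), 'eef_pos': array([ 0.23778571, -0.60445282,  0.23805116]), 'eef_rot': array([[ 9.30563005e-01,  3.66131386e-01, -5.49470997e-04],
       [ 3.66131789e-01, -9.30562266e-01,  1.17555435e-03],
       [-8.09096321e-05, -1.29510619e-03, -9.99999158e-01]]), 'wrist_force': array([ 0.33963171, -0.25900409, -0.00900582]), 'wrist_torque': array([ 0.02128063, -0.01827187, -0.03244932]), 'gripper_force': 0.0, 'gripper_width': 0.08814274862893434}
```

View pics/scene0.png

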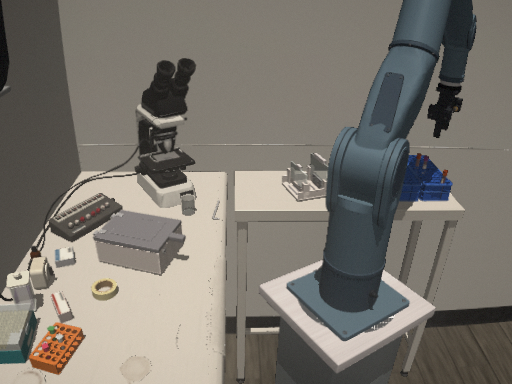

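View pics/top0.png

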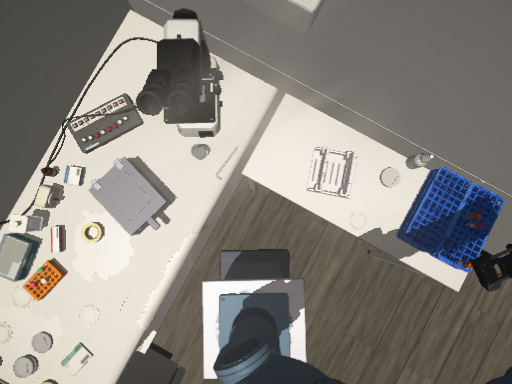

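The top view shows the chamber at (135,195) with its tab near (162,222), the rack at (332,172), the dish at (390,177) and the pin at (228,162). Next I'll look closer.

```bash
cat > h.py <<'E'
from plant import *
import cv2,numpy as np
def ray(c,uv,pose=None):
    p=cv2.undistortPoints(np.array([[uv]],float),c["intrinsics"],np.array(c["distortion"]))[0,0]
    d=np.array([p[0],p[1],1.])
    if "xyz" in c: return np.array(c["xyz"]),np.array(c["rotation"])@d
    T=np.array(c["tool_from_camera"]);R=pose["eef_rot"];o=pose["eef_pos"]
    return o+R@T[:3,3],R@T[:3,:3]@d
def onz(c,uv,z,pose=None):
    o,d=ray(c,uv,pose); return o+d*(z-o[2])/d[2]
def proj(c,P,pose=None):
    if "xyz" in c: o,R=np.array(c["xyz"]),np.array(c["rotation"])
    else:
        T=np.array(c["tool_from_camera"]);R=pose["eef_rot"]@T[:3,:3];o=pose["eef_pos"]+pose["eef_rot"]@T[:3,3]
    q=(np.atleast_2d(P)-o)@R
    return cv2.projectPoints(q.reshape(-1,1,3),np.zeros(3),np.zeros(3),c["intrinsics"],np.array(c["distortion"]))[0][:,0]
def togo(p,R=None):
    "shift to TCP p in tool axes cm"
    s=read_state(); print("togo cm",np.round(s["eef_rot"].T@(np.array(p)-s["eef_pos"])*100,2))
    if R is not None:
        v=cv2.Rodrigues(s["eef_rot"].T@R)[0].ravel(); print("rot deg",np.round(np.degrees(v),2))
def down(yaw):
    "tool down, tool y axis along world yaw"
    y=np.array([np.cos(yaw),np.sin(yaw),0]);z=np.array([0,0,-1.]);return np.c_[np.cross(y,z),y,z]
E
python3 - <<'E'
from h import *
a=cv2.imread("pics/top0.png")
A=cv2.resize(a[145:245,80:180],(400,400),interpolation=2);B=cv2.resize(a[125:225,285:385],(400,400),interpolation=2)
s=cv2.imread("pics/scene0.png");C=cv2.resize(s[200:280,85:195],(400,291)[:2])[:200];
D=cv2.resize(s[145:205,275:345],(400,343))[70:270]
cv2.imwrite("pics/c1.png",np.vstack([np.hstack([A,B]),np.hstack([C,D])]))
E
```

```text
(no output)
```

View pics/c1.png

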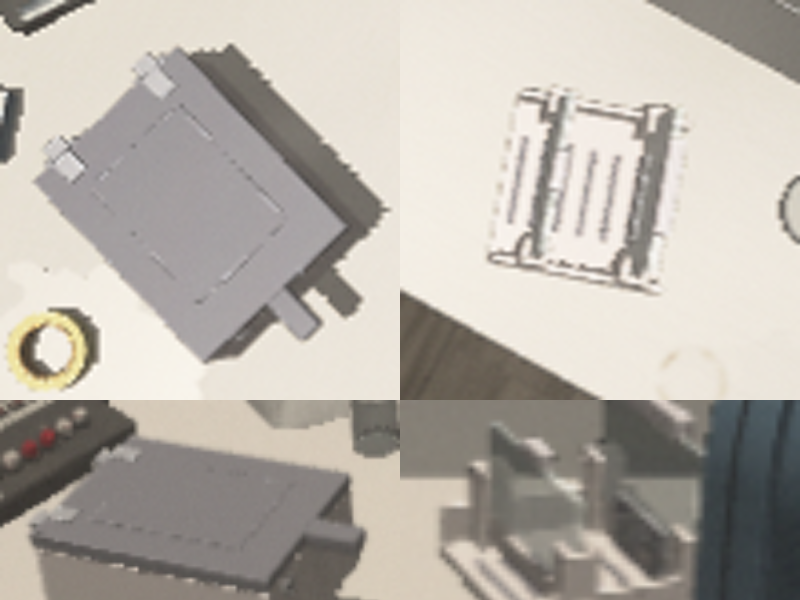

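```bash
python3 - <<'E'
from h import *
c=read_camera("top");f=lambda u,v,ox,oy:(ox+u/4,oy+v/4)
L=[onz(c,f(u,v,79.5,144.5),.08) for u,v in [(180,48),(37,180),(207,362),(348,228)]]
L=np.array(L);print("lid",L.round(3).tolist(),[np.linalg.norm(L[i]-L[i-1]).round(3) for i in range(4)])
print("tab tip",[onz(c,f(u,v,79.5,144.5),.08).round(3) for u,v in[(296,340),(320,322),(270,305),(292,288)]])
fd=(L[0]+L[1]-L[2]-L[3]);print("yaw deg",np.degrees(np.arctan2(fd[1],fd[0])))
print("ctr",L.mean(0))
R=[onz(c,f(u-400,v,284.5,124.5),.0) for u,v in[(490,262),(658,292),(688,110),(520,88)]]
R=np.array(R);print("rack",R.round(3).tolist(),[np.linalg.norm(R[i]-R[i-1]).round(3) for i in range(4)])
for n,p in dict(dish=(390,177),pin=(228,162),beaker=(200,151),beaker2=(420,160)).items(): print(n,onz(c,p,.0).round(3))
E
```

```text
lid [[0.536, 0.373, 0.08], [0.439, 0.48, 0.08], [0.302, 0.354, 0.08], [0.398, 0.249, 0.08]] [np.float64(0.185), np.float64(0.144), np.float64(0.186), np.float64(0.142)]
tab tip [array([0.317, 0.288, 0.08 ]), array([0.33, 0.27, 0.08]), array([0.343, 0.307, 0.08 ]), array([0.355, 0.291, 0.08 ])]
yaw deg 42.45904195878691
ctr [0.41876877 0.36392273 0.08      ]
rack [[0.428, -0.179, 0.0], [0.402, -0.312, 0.0], [0.547, -0.342, 0.0], [0.568, -0.207, 0.0]] [np.float64(0.142), np.float64(0.136), np.float64(0.148), np.float64(0.136)]
dish [ 0.464 -0.445  0.   ]
pin [0.523 0.071 0.   ]
beaker [0.561 0.16  0.   ]
beaker2 [ 0.517 -0.544  0.   ]
```

Call:
{"name": "send_rows", "arguments": {"motion": [{"dx":3,"dy":-2},{"dx":3,"dy":-2},{"dx":3,"dy":-2},{"dx":3,"dy":-2},{"dx":3,"dy":-2}]}}

```text
invalid input
```

Call:
{"name": "send_rows", "arguments": {"motion": [{"dx":3,"dy":-2},{"dx":3,"dy":-2},{"dx":3,"dy":-2},{"dx":3,"dy":-2},{"dx":3,"dy":-2}]}}

```text
invalid input
```

Call:
{"name": "send_rows", "arguments": {"motion": [{"dx":3,"dy":-2},{"dx":3,"dy":-2},{"rz":-7},{"rz":-7},{"rz":-7}]}}

```text
invalid input
```

```bash
python3 - <<'E'
from h import *
s=read_state();print(s["eef_pos"],s["q"])
togo([.332,.285,.20],down(np.radians(-47.5)))
c=read_camera("wrist");cv2.imwrite("pics/w0.png",c["image"][:,:,::-1])
E
```

```text
[ 0.23781562 -0.60454693  0.23816725] [ 1.12980622  0.53690244 -0.0044383   1.53846985  0.00261185  1.0672593
 -0.07120214]
togo cm [ 41.34 -79.32   3.89]
rot deg [-6.000e-02 -1.000e-02 -2.102e+01]
```

Call:
{"name": "send_rows", "arguments": {"motion": [{"dx":3,"dy":-2,"dz":0,"rx":0,"ry":0,"rz":0},{"dx":3,"dy":-2,"dz":0,"rx":0,"ry":0,"rz":0},{"dx":3,"dy":-2,"dz":0,"rx":0,"ry":0,"rz":0},{"dx":3,"dy":-2,"dz":0,"rx":0,"ry":0,"rz":0},{"dx":3,"dy":-2,"dz":0,"rx":0,"ry":0,"rz":0}]}}

```text
t: 0.67
eef_pos: [0.3416, -0.4554, 0.2387]
eef_rot: [[0.931, 0.366, 0.0], [0.366, -0.931, -0.0], [0.0, 0.0, -1.0]]
wrist_force: [0.2, 0.5, -0.3]
gripper_width: 0.088
gripper_force: 0.0
```

Call:
{"name": "send_rows", "arguments": {"motion": [{"dx":3,"dy":-2,"dz":0,"rx":0,"ry":0,"rz":0},{"dx":3,"dy":-2,"dz":0,"rx":0,"ry":0,"rz":0},{"dx":3,"dy":-2,"dz":0,"rx":0,"ry":0,"rz":0},{"dx":3,"dy":-2,"dz":0,"rx":0,"ry":0,"rz":0},{"dx":3,"dy":-2,"dz":0,"rx":0,"ry":0,"rz":0}]}}

```text
t: 1.08
eef_pos: [0.4446, -0.3073, 0.2388]
eef_rot: [[0.931, 0.366, 0.0], [0.366, -0.931, -0.0], [0.0, 0.0, -1.0]]
wrist_force: [0.7, -0.5, -0.0]
gripper_width: 0.0883
gripper_force: 0.0
```

Call:
{"name": "send_rows", "arguments": {"motion": [{"dx":2,"dy":-3,"dz":0,"rx":0,"ry":0,"rz":0},{"dx":2,"dy":-3,"dz":0,"rx":0,"ry":0,"rz":0},{"dx":1,"dy":-3,"dz":0,"rx":0,"ry":0,"rz":0},{"dx":0,"dy":-3,"dz":0,"rx":0,"ry":0,"rz":0},{"dx":0,"dy":-3.5,"dz":0,"rx":0,"ry":0,"rz":0}]}}

```text
t: 1.5
eef_pos: [0.4338, -0.1452, 0.2387]
eef_rot: [[0.93, 0.366, 0.001], [0.366, -0.93, -0.0], [0.0, 0.0, -1.0]]
wrist_force: [1.0, 0.5, 0.9]
gripper_width: 0.088
gripper_force: 0.0
```

Call:
{"name": "send_rows", "arguments": {"motion": [{"dx":0,"dy":-4,"dz":0,"rx":0,"ry":0,"rz":0},{"dx":0,"dy":-4,"dz":0,"rx":0,"ry":0,"rz":0},{"dx":0,"dy":-4,"dz":0,"rx":0,"ry":0,"rz":-7},{"dx":0,"dy":-4,"dz":0,"rx":0,"ry":0,"rz":-7},{"dx":0,"dy":-3,"dz":0,"rx":0,"ry":0,"rz":-7}]}}

```text
t: 1.92
eef_pos: [0.352, 0.0275, 0.2388]
eef_rot: [[0.732, 0.681, 0.001], [0.681, -0.732, 0.0], [0.0, 0.0, -1.0]]
wrist_force: [-0.4, 0.7, 0.2]
gripper_width: 0.0884
gripper_force: 0.0
```

```bash
python3 - <<'E'
from h import *
s=read_state();print(s["eef_pos"],s["q"])
togo([.332,.285,.18],down(np.radians(-47.5)))
E
```

```text
[0.35204176 0.02750275 0.23884469] [ 0.20110473  0.03632376 -0.41022139  2.2316917   0.01885503  0.8761525
 -1.04198899]
togo cm [ 16.08 -20.21   5.89]
rot deg [ 0.02 -0.03  0.46]
```

Call:
{"name": "send_rows", "arguments": {"motion": [{"dx":3.2,"dy":-2,"dz":0,"rx":0,"ry":0,"rz":0.4},{"dx":3.2,"dy":-2,"dz":0,"rx":0,"ry":0,"rz":0},{"dx":3.2,"dy":-2,"dz":0,"rx":0,"ry":0,"rz":0},{"dx":3.2,"dy":-2,"dz":0,"rx":0,"ry":0,"rz":0},{"dx":3.2,"dy":-2,"dz":0,"rx":0,"ry":0,"rz":0}]}}

```text
t: 2.33
eef_pos: [0.405, 0.2081, 0.2389]
eef_rot: [[0.743, 0.67, 0.001], [0.67, -0.743, 0.0], [0.0, 0.0, -1.0]]
wrist_force: [1.3, -0.3, -0.3]
gripper_width: 0.0877
gripper_force: 0.0
```

Call:
{"name": "send_rows", "arguments": {"motion": [{"dx":0,"dy":-2,"dz":1,"rx":0,"ry":0,"rz":0},{"dx":0,"dy":-2,"dz":2,"rx":0,"ry":0,"rz":0},{"dx":0,"dy":-3,"dz":2,"rx":0,"ry":0,"rz":0},{"dx":0,"dy":-3,"dz":1,"rx":0,"ry":0,"rz":0},{"dx":0,"dy":0,"dz":0,"rx":0,"ry":0,"rz":0}]}}

```text
t: 2.75
eef_pos: [0.3328, 0.2839, 0.1771]
eef_rot: [[0.737, 0.676, -0.004], [0.676, -0.737, 0.0], [-0.003, -0.003, -1.0]]
wrist_force: [-0.7, -0.2, -0.2]
gripper_width: 0.0882
gripper_force: 0.0
```

```bash
python3 - <<'E'
from h import *
s=read_state();print(s["eef_pos"],s["q"])
c=read_camera("wrist");im=c["image"][:,:,::-1].copy();cv2.imwrite("pics/w1.png",im)
print(proj(c,[.332,.285,.073],s))
import pickle;pickle.dump((c,s),open("w1.pkl","wb"))
E
```

```text
[0.33282273 0.28391324 0.17713121] [-0.30833577  0.32650808 -0.57968453  2.10287369  0.24752864  0.78055378
 -1.87035099]
[[257.33690534 194.26083141]]
```

View pics/w1.png

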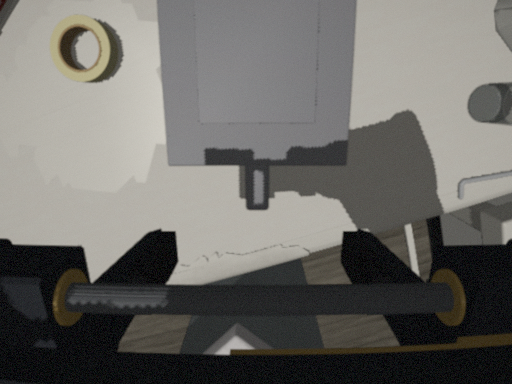

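The tab is centred at column 258, with its tip at row 208 and the lid edge at about row 162. The predicted grip point (257,194) fits, so I can descend and grip.

Call:
{"name": "send_rows", "arguments": {"motion": [{"dx":0.1,"dy":0,"dz":3,"rx":0,"ry":0,"rz":0},{"dx":0,"dy":0,"dz":3,"rx":0,"ry":0,"rz":0},{"dx":0,"dy":0,"dz":3,"rx":0,"ry":0,"rz":0},{"dx":0,"dy":0,"dz":3,"rx":0,"ry":0,"rz":0},{"dx":0,"dy":0,"dz":0,"rx":0,"ry":0,"rz":0}]}}

```text
t: 3.22
eef_pos: [0.3371, 0.2785, 0.0552]
eef_rot: [[0.743, 0.669, -0.005], [0.669, -0.743, -0.005], [-0.007, 0.0, -1.0]]
wrist_force: [-0.7, -1.3, -0.3]
gripper_width: 0.0882
gripper_force: 0.0
```

Call:
{"name": "send_rows", "arguments": {"motion": [{"dx":0,"dy":0,"dz":0,"rx":0,"ry":0,"rz":0},{"dx":0,"dy":0,"dz":0,"rx":0,"ry":0,"rz":0},{"dx":0,"dy":0,"dz":0,"rx":0,"ry":0,"rz":0},{"dx":0,"dy":0,"dz":0,"rx":0,"ry":0,"rz":0},{"dx":0,"dy":0,"dz":0,"rx":0,"ry":0,"rz":0}], "jaw": 1, "newtons": 12}}

```text
t: 3.63
eef_pos: [0.3394, 0.2817, 0.06]
eef_rot: [[0.743, 0.67, 0.002], [0.67, -0.743, 0.001], [0.002, 0.0, -1.0]]
wrist_force: [-0.0, 0.1, 0.2]
gripper_width: 0.0569
gripper_force: 0.0
```

Call:
{"name": "send_rows", "arguments": {"motion": [{"dx":0,"dy":0,"dz":0,"rx":0,"ry":0,"rz":0},{"dx":0,"dy":0,"dz":0,"rx":0,"ry":0,"rz":0},{"dx":0,"dy":0,"dz":0,"rx":0,"ry":0,"rz":0},{"dx":0,"dy":0,"dz":0,"rx":0,"ry":0,"rz":0},{"dx":0,"dy":0,"dz":0,"rx":0,"ry":0,"rz":0}]}}

```text
t: 4.05
eef_pos: [0.3347, 0.2858, 0.0588]
eef_rot: [[0.739, 0.673, -0.004], [0.673, -0.739, 0.007], [0.002, -0.007, -1.0]]
wrist_force: [-18.1, 16.0, -0.5]
gripper_width: 0.0242
gripper_force: 12.0
```

Call:
{"name": "send_rows", "arguments": {"motion": [{"dx":0,"dy":-0.6,"dz":0,"rx":0,"ry":0,"rz":0},{"dx":0,"dy":0,"dz":0,"rx":0,"ry":0,"rz":0},{"dx":0,"dy":0,"dz":0,"rx":0,"ry":0,"rz":0},{"dx":0,"dy":0,"dz":0,"rx":0,"ry":0,"rz":0},{"dx":0,"dy":0,"dz":0,"rx":0,"ry":0,"rz":0}]}}

```text
t: 4.47
eef_pos: [0.3332, 0.2874, 0.0588]
eef_rot: [[0.741, 0.672, -0.001], [0.672, -0.741, 0.002], [0.001, -0.003, -1.0]]
wrist_force: [-6.9, 5.8, 1.3]
gripper_width: 0.0199
gripper_force: 12.0
```

```bash
python3 - <<'E'
from h import *
s=read_state();print(s["eef_pos"],s["q"],s["wrist_force"],s["gripper_width"])
g=s["eef_pos"]-.019*np.array([0,0,1])*-1
print("grip",g)
x=np.array([.737,.676]);h=np.array([.490,.429])
print("rel hinge along x,y",(g[:2]-h)@x,(g[:2]-h)@np.array([-.676,.737]))
E
```

```text
[0.3331587  0.28743365 0.05881148] [-0.44980958  0.5468322  -0.4367376   2.16777203  0.45829545  0.5139592
 -2.06914961] [-6.87781159  5.76499908  1.2666725 ] 0.01992685380430278
grip [0.3331587  0.28743365 0.07781148]
rel hinge along x,y -0.21129088723284303 0.0016903220431195981
```

Call:
{"name": "send_rows", "arguments": {"motion": [{"dx":0.12,"dy":-0.2,"dz":-2.23,"rx":0,"ry":0,"rz":0},{"dx":0.35,"dy":0,"dz":-2.2,"rx":0,"ry":0,"rz":0},{"dx":0.57,"dy":0,"dz":-2.15,"rx":0,"ry":0,"rz":0},{"dx":0.8,"dy":0,"dz":-2.08,"rx":0,"ry":0,"rz":0},{"dx":1.01,"dy":0,"dz":-1.99,"rx":0,"ry":0,"rz":0}]}}

```text
t: 4.88
eef_pos: [0.3536, 0.3064, 0.1661]
eef_rot: [[0.742, 0.67, -0.001], [0.67, -0.742, 0.0], [-0.001, -0.001, -1.0]]
wrist_force: [0.9, 4.4, -4.8]
gripper_width: 0.0199
gripper_force: 12.0
```

Call:
{"name": "send_rows", "arguments": {"motion": [{"dx":1.21,"dy":0,"dz":-1.87,"rx":0,"ry":0,"rz":0},{"dx":1.4,"dy":0,"dz":-1.73,"rx":0,"ry":0,"rz":0},{"dx":1.58,"dy":0,"dz":-1.58,"rx":0,"ry":0,"rz":0},{"dx":1.73,"dy":0,"dz":-1.4,"rx":0,"ry":0,"rz":0},{"dx":1.87,"dy":0,"dz":-1.21,"rx":0,"ry":0,"rz":0}]}}

```text
t: 5.3
eef_pos: [0.4113, 0.3594, 0.2438]
eef_rot: [[0.742, 0.671, -0.002], [0.671, -0.742, 0.001], [-0.001, -0.002, -1.0]]
wrist_force: [-2.3, 5.4, -6.6]
gripper_width: 0.0199
gripper_force: 12.0
```

```bash
python3 - <<'E'
from h import *
s=read_state();R=s["eef_rot"];g=s["eef_pos"]-.019*R[:,2]
x=np.array([.737,.676]);d=g-np.array([.490,.429,.073]);X=d[:2]@x
print(np.degrees(np.arctan2(d[2],-X)),np.hypot(X,d[2]),d[:2]@np.array([-.676,.737]),s["wrist_force"],s["gripper_width"],s["q"].round(2))
E
```

```text
61.04414887971649 0.21695913528075408 0.0019177930387515548 [-2.26901136  5.3711613  -6.60197714] 0.019949252228926736 [-0.35  0.41 -0.57  1.78  0.26  1.02 -1.86]
```

Call:
{"name": "send_rows", "arguments": {"motion": [{"dx":2,"dy":0,"dz":-1,"rx":0,"ry":0,"rz":0},{"dx":2.1,"dy":0,"dz":-0.8,"rx":0,"ry":0,"rz":0},{"dx":2.15,"dy":0,"dz":-0.55,"rx":0,"ry":0,"rz":0},{"dx":2.2,"dy":0,"dz":-0.3,"rx":0,"ry":0,"rz":0},{"dx":2.2,"dy":0,"dz":-0.1,"rx":0,"ry":0,"rz":0}]}}

```text
t: 5.72
eef_pos: [0.4899, 0.4318, 0.2708]
eef_rot: [[0.741, 0.671, -0.003], [0.671, -0.741, 0.002], [-0.001, -0.003, -1.0]]
wrist_force: [-5.1, 4.0, -3.7]
gripper_width: 0.0197
gripper_force: 12.0
```

Call:
{"name": "send_rows", "arguments": {"motion": [{"dx":1.5,"dy":0,"dz":0.1,"rx":0,"ry":0,"rz":0},{"dx":0.8,"dy":0,"dz":0.1,"rx":0,"ry":0,"rz":0},{"dx":0.6,"dy":0,"dz":0.1,"rx":0,"ry":0,"rz":0},{"dx":0,"dy":0,"dz":0,"rx":0,"ry":0,"rz":0},{"dx":0,"dy":0,"dz":0,"rx":0,"ry":0,"rz":0}]}}

```text
t: 6.13
eef_pos: [0.5109, 0.4512, 0.2676]
eef_rot: [[0.741, 0.672, -0.003], [0.672, -0.741, 0.002], [-0.001, -0.003, -1.0]]
wrist_force: [-4.1, 4.9, 0.6]
gripper_width: 0.0199
gripper_force: 12.0
```

```bash
python3 - <<'E'
from h import *
s=read_state();R=s["eef_rot"];g=s["eef_pos"]-.019*R[:,2]
x=np.array([.737,.676]);d=g-np.array([.490,.429,.073]);X=d[:2]@x
print(np.degrees(np.arctan2(d[2],-X)),np.hypot(X,d[2]),d[:2]@np.array([-.676,.737]),s["wrist_force"],s["gripper_width"],s["q"].round(2))
E
```

```text
98.11229496385153 0.2157120174175872 0.0021182838202422095 [-4.0948679   4.93750051  0.57717574] 0.019861342750973926 [-0.46  0.62 -0.52  1.39  0.31  1.21 -1.85]
```

Call:
{"name": "send_rows", "arguments": {"motion": [{"dx":0.4,"dy":0,"dz":0,"rx":0,"ry":0,"rz":0},{"dx":0.4,"dy":0,"dz":0.1,"rx":0,"ry":0,"rz":0},{"dx":0,"dy":0,"dz":0,"rx":0,"ry":0,"rz":0},{"dx":0,"dy":0,"dz":0,"rx":0,"ry":0,"rz":0},{"dx":0,"dy":0,"dz":0,"rx":0,"ry":0,"rz":0}]}}

```text
t: 6.55
eef_pos: [0.5147, 0.4546, 0.2662]
eef_rot: [[0.741, 0.672, -0.007], [0.672, -0.741, -0.003], [-0.007, -0.003, -1.0]]
wrist_force: [-11.0, -3.3, 5.8]
gripper_width: 0.0202
gripper_force: 12.0
```

Call:
{"name": "send_rows", "arguments": {"motion": [{"dx":-0.3,"dy":0,"dz":0,"rx":0,"ry":0,"rz":0},{"dx":0,"dy":0,"dz":0,"rx":0,"ry":0,"rz":0},{"dx":0,"dy":0,"dz":0,"rx":0,"ry":0,"rz":0},{"dx":0,"dy":0,"dz":0,"rx":0,"ry":0,"rz":0},{"dx":0,"dy":0,"dz":0,"rx":0,"ry":0,"rz":0}], "jaw": 0}}

```text
t: 6.97
eef_pos: [0.517, 0.4523, 0.2665]
eef_rot: [[0.743, 0.67, 0.0], [0.67, -0.743, -0.0], [0.0, 0.0, -1.0]]
wrist_force: [-0.4, 0.1, -0.1]
gripper_width: 0.0443
gripper_force: 0.0
```

Call:
{"name": "send_rows", "arguments": {"motion": [{"dx":0,"dy":0,"dz":-1.5,"rx":0,"ry":0,"rz":0},{"dx":0,"dy":0,"dz":-1.5,"rx":0,"ry":0,"rz":0},{"dx":0,"dy":0,"dz":-1.5,"rx":0,"ry":0,"rz":0},{"dx":-3,"dy":0,"dz":0,"rx":0,"ry":0,"rz":0},{"dx":-3,"dy":0,"dz":0,"rx":0,"ry":0,"rz":0}]}}

```text
t: 7.38
eef_pos: [0.4722, 0.413, 0.3121]
eef_rot: [[0.743, 0.67, 0.001], [0.67, -0.743, 0.002], [0.002, -0.001, -1.0]]
wrist_force: [-0.7, -0.5, -0.9]
gripper_width: 0.0439
gripper_force: 0.0
```

Call:
{"name": "send_rows", "arguments": {"motion": [{"dx":-3,"dy":0,"dz":0,"rx":0,"ry":0,"rz":0},{"dx":-3,"dy":0,"dz":0,"rx":0,"ry":0,"rz":0},{"dx":-3,"dy":0,"dz":0,"rx":0,"ry":0,"rz":0},{"dx":0,"dy":0,"dz":0,"rx":0,"ry":0,"rz":0},{"dx":0,"dy":0,"dz":0,"rx":0,"ry":0,"rz":0}]}}

```text
t: 7.8
eef_pos: [0.405, 0.3514, 0.3121]
eef_rot: [[0.743, 0.67, 0.001], [0.67, -0.743, -0.0], [0.001, 0.001, -1.0]]
wrist_force: [0.7, 0.5, 0.4]
gripper_width: 0.0438
gripper_force: 0.0
```

```bash
python3 - <<'E'
from h import *
import pickle
s=read_state();print(s["eef_pos"])
c=read_camera("wrist");pickle.dump((c,s),open("w2.pkl","wb"));cv2.imwrite("pics/w2.png",c["image"][:,:,::-1])
E
```

```text
[0.40495467 0.35138077 0.31210792]
```

View pics/w2.png

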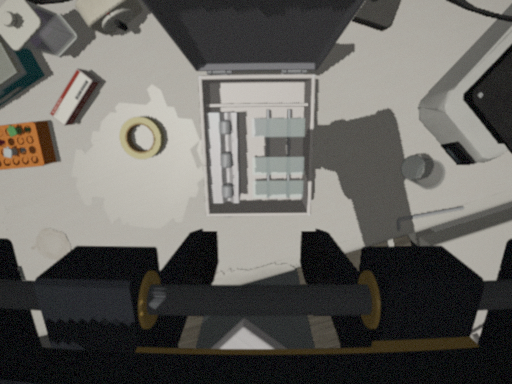

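The lid stands open at the top of the view. The chamber's interior shows the three fixed knuckles near column 226, rows 127/160/191. I'll zoom in.

```bash
python3 - <<'E'
import cv2
a=cv2.imread("pics/w2.png")[65:225,190:330]
cv2.imwrite("pics/c2.png",cv2.resize(a,None,fx=3.75,fy=3.75,interpolation=2)[:600])
E
```

```text
(no output)
```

View pics/c2.png

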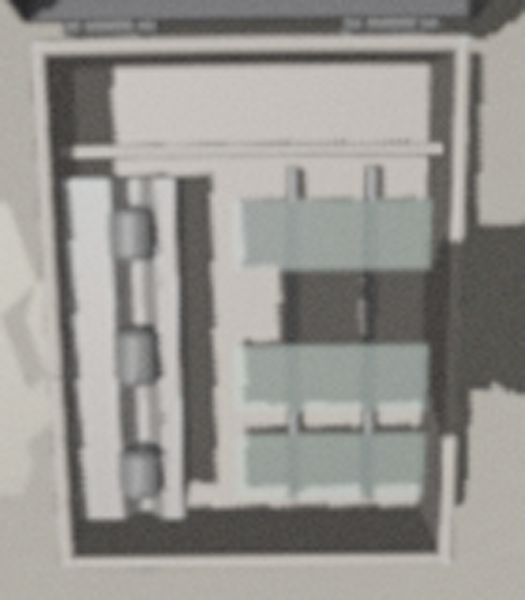

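```bash
python3 - <<'E'
from h import *
import pickle
c,s=pickle.load(open("w2.pkl","rb"))
f=lambda u,v:(190+(u+.5)/3.75-.5,65+(v+.5)/3.75-.5)
P=np.array([onz(c,f(u,v),.060,s) for u,v in[(133,234),(138,356),(140,472)]])
print(P.round(4).tolist(),np.linalg.norm(P[0]-P[2]))
d=P[0]-P[2];print("yaw",np.degrees(np.arctan2(d[1],d[0])),"ctr",P.mean(0))
C=np.array([onz(c,f(u,v),.07,s) for u,v in[(35,45),(465,42),(70,560),(447,560)]])
print(C.round(4).tolist(),C.mean(0)); d=C[0]+C[1]-C[2]-C[3];y=np.arctan2(d[1],d[0]);print("rim yaw",np.degrees(y),np.linalg.norm(d)/2,np.linalg.norm(C[0]-C[1]),np.linalg.norm(C[2]-C[3]))
e=P.mean(0)-C.mean(0);print("hinge in ch",e[0]*np.cos(y)+e[1]*np.sin(y),-e[0]*np.sin(y)+e[1]*np.cos(y))
togo([.486,-.26,.24],down(np.radians(78.5)));togo([.486,-.26,.24],down(np.radians(-101.5)))
print(s["q"].round(2))
E
```

```text
[[0.4119, 0.4161, 0.06], [0.3805, 0.387, 0.06], [0.3483, 0.3586, 0.06]] 0.08574119120928035
yaw 42.04871070691365 ctr [0.38024783 0.3872189  0.06      ]
[[0.4382, 0.4793, 0.07], [0.5327, 0.3756, 0.07], [0.3083, 0.3571, 0.07], [0.4008, 0.2544, 0.07]] [0.42001103 0.36659122 0.07      ]
rim yaw 42.895883991964496 0.17869233010915986 0.1403365767242104 0.13818110183855536
hinge in ch -0.015089586393659562 0.04217721482729436
togo cm [-35.05  50.83   7.19]
rot deg [ 1.1000e-01 -1.0000e-02 -1.2646e+02]
togo cm [-35.05  50.83   7.19]
rot deg [-1.000e-02 -9.000e-02  5.354e+01]
[-0.32  0.32 -0.59  1.73  0.2   1.15 -1.81]
```

Call:
{"name": "send_rows", "arguments": {"motion": [{"dx":-3.2,"dy":2.5,"dz":0,"rx":0,"ry":0,"rz":0},{"dx":-3.2,"dy":2.5,"dz":0,"rx":0,"ry":0,"rz":0},{"dx":-3.2,"dy":2.5,"dz":0,"rx":0,"ry":0,"rz":0},{"dx":-3.2,"dy":2.5,"dz":0,"rx":0,"ry":0,"rz":0},{"dx":-3.2,"dy":2.5,"dz":0,"rx":0,"ry":0,"rz":0}], "jaw": -1}}

```text
t: 8.27
eef_pos: [0.3709, 0.1513, 0.3119]
eef_rot: [[0.742, 0.67, 0.001], [0.67, -0.742, 0.001], [0.002, -0.0, -1.0]]
wrist_force: [1.1, 0.2, -0.4]
gripper_width: 0.0757
gripper_force: 0.0
```

Call:
{"name": "send_rows", "arguments": {"motion": [{"dx":-2.2,"dy":3.3,"dz":0.5,"rx":0,"ry":0,"rz":0},{"dx":-2.2,"dy":3.3,"dz":0.5,"rx":0,"ry":0,"rz":0},{"dx":-2.2,"dy":3.3,"dz":0.5,"rx":0,"ry":0,"rz":0},{"dx":-2.2,"dy":3.3,"dz":0.5,"rx":0,"ry":0,"rz":0},{"dx":-2.2,"dy":3.3,"dz":0.5,"rx":0,"ry":0,"rz":0}]}}

```text
t: 8.68
eef_pos: [0.4006, -0.046, 0.287]
eef_rot: [[0.742, 0.67, 0.002], [0.67, -0.742, -0.0], [0.001, 0.001, -1.0]]
wrist_force: [0.9, 0.1, 0.8]
gripper_width: 0.0881
gripper_force: 0.0
```

Call:
{"name": "send_rows", "arguments": {"motion": [{"dx":0,"dy":0,"dz":0,"rx":0,"ry":0,"rz":6.7},{"dx":0,"dy":0,"dz":0,"rx":0,"ry":0,"rz":6.7},{"dx":0,"dy":0,"dz":0,"rx":0,"ry":0,"rz":6.7},{"dx":0,"dy":0,"dz":0,"rx":0,"ry":0,"rz":6.7},{"dx":0,"dy":0,"dz":0,"rx":0,"ry":0,"rz":6.7}]}}

```text
t: 9.1
eef_pos: [0.4007, -0.0441, 0.2869]
eef_rot: [[0.99, 0.144, 0.001], [0.144, -0.99, 0.0], [0.001, -0.0, -1.0]]
wrist_force: [-0.1, -0.7, -0.9]
gripper_width: 0.0881
gripper_force: 0.0
```

Call:
{"name": "send_rows", "arguments": {"motion": [{"dx":0,"dy":0,"dz":0,"rx":0,"ry":0,"rz":6.7},{"dx":0,"dy":0,"dz":0,"rx":0,"ry":0,"rz":6.7},{"dx":0,"dy":0,"dz":0,"rx":0,"ry":0,"rz":6.6},{"dx":0,"dy":0,"dz":0,"rx":0,"ry":0,"rz":0},{"dx":0,"dy":0,"dz":0,"rx":0,"ry":0,"rz":0}]}}

```text
t: 9.52
eef_pos: [0.4001, -0.0439, 0.2868]
eef_rot: [[0.981, -0.194, 0.001], [-0.194, -0.981, 0.0], [0.001, -0.0, -1.0]]
wrist_force: [-0.8, -0.2, -0.1]
gripper_width: 0.0884
gripper_force: 0.0
```

```bash
python3 - <<'E'
from h import *
s=read_state();print(s["eef_pos"],s["q"].round(2))
togo([.486,-.26,.24],down(np.radians(-101.5)))
E
```

```text
[ 0.40014763 -0.04392053  0.28676098] [ 0.24  0.06 -0.25  2.08  0.02  1.01 -1.78]
togo cm [12.62 19.53  4.68]
rot deg [-0.01 -0.03  0.3 ]
```

Call:
{"name": "send_rows", "arguments": {"motion": [{"dx":1.5,"dy":3.9,"dz":0.4,"rx":0,"ry":0,"rz":0},{"dx":1.5,"dy":3.9,"dz":0.4,"rx":0,"ry":0,"rz":0},{"dx":1.5,"dy":3.9,"dz":0.4,"rx":0,"ry":0,"rz":0},{"dx":1.5,"dy":3.9,"dz":0.4,"rx":0,"ry":0,"rz":0},{"dx":1.5,"dy":3.9,"dz":0.4,"rx":0,"ry":0,"rz":0}]}}

```text
t: 9.93
eef_pos: [0.4342, -0.2508, 0.2667]
eef_rot: [[0.981, -0.194, 0.001], [-0.194, -0.981, -0.001], [0.001, 0.001, -1.0]]
wrist_force: [0.7, 0.1, 0.4]
gripper_width: 0.088
gripper_force: 0.0
```

Call:
{"name": "send_rows", "arguments": {"motion": [{"dx":0,"dy":0,"dz":0,"rx":0,"ry":0,"rz":0},{"dx":0,"dy":0,"dz":0,"rx":0,"ry":0,"rz":0},{"dx":0,"dy":0,"dz":0,"rx":0,"ry":0,"rz":0},{"dx":0,"dy":0,"dz":0,"rx":0,"ry":0,"rz":0}]}}

```text
t: 10.27
eef_pos: [0.434, -0.247, 0.2668]
eef_rot: [[0.981, -0.195, 0.0], [-0.195, -0.981, 0.001], [-0.0, -0.001, -1.0]]
wrist_force: [-0.8, -0.2, 0.2]
gripper_width: 0.088
gripper_force: 0.0
```

```bash
python3 - <<'E'
from h import *
import pickle
s=read_state();print(s["eef_pos"])
c=read_camera("wrist");pickle.dump((c,s),open("w3.pkl","wb"))
im=c["image"][:,:,::-1];cv2.imwrite("pics/w3.png",im)
print(proj(c,[.486,-.26,.1],s))
cv2.imwrite("pics/c3.png",cv2.resize(im[30:240,130:400],None,fx=2.8,fy=2.8,interpolation=2))
E
```

```text
[ 0.43404068 -0.247009    0.26681259]
[[262.83029972 126.62451699]]
```

View pics/c3.png

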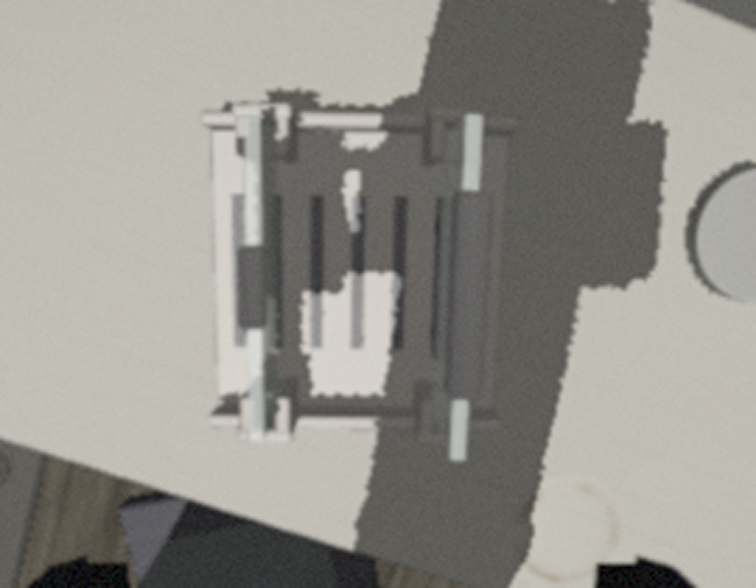

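```bash
python3 - <<'E'
from h import *
import pickle
c,s=pickle.load(open("w3.pkl","rb"))
f=lambda u,v:(130+(u+.5)/2.8-.5,30+(v+.5)/2.8-.5)
A,B=[onz(c,f(u,v),.111,s) for u,v in[(473,115),(458,460)]]
print(A,B,np.linalg.norm(A-B),"mid",(A+B)/2,"yaw",np.degrees(np.arctan2(*(A-B)[[1,0]])))
Q=[onz(c,f(u,v),.123,s) for u,v in[(456,190),(491,190),(446,400),(480,400)]];print(np.round(Q,4).tolist(),np.mean(Q,0),np.linalg.norm(Q[0]-Q[2]),np.linalg.norm(Q[0]-Q[1]))
A,B=[onz(c,f(u,v),.091,s) for u,v in[(255,115),(258,437)]];print("baffle",A,B,np.linalg.norm(A-B))
g=cv2.imread("pics/w3.png")
for v in (110,150): print(v,g[v,282:312].mean(1).round().astype(int).tolist())
m=(A+B)/2
E
```

```text
[ 0.53149796 -0.30329835  0.111     ] [ 0.41263077 -0.27798032  0.111     ] 0.12153358461964735 mid [ 0.47206437 -0.29063933  0.111     ] yaw -12.023989969855231
[[0.5083, -0.2921, 0.123], [0.5061, -0.3035, 0.123], [0.4389, -0.2767, 0.123], [0.4365, -0.2885, 0.123]] [ 0.47243488 -0.29021547  0.123     ] 0.07107166863217265 0.011612528577227457
baffle [ 0.54851903 -0.22907749  0.091     ] [ 0.43124045 -0.20311781  0.091     ] 0.12011732582509069
110 [99, 102, 101, 69, 58, 80, 89, 92, 93, 80, 77, 90, 96, 100, 100, 103, 103, 101, 101, 104, 100, 98, 95, 93, 98, 99, 98, 98, 92, 92]
150 [96, 87, 68, 70, 90, 89, 94, 84, 79, 85, 92, 97, 98, 97, 98, 94, 98, 96, 93, 97, 93, 93, 98, 101, 97, 96, 90, 91, 95, 89]
```

```bash
python3 - <<'E'
from h import *
togo([.4722,-.2905,.096],down(np.radians(-102)))
E
```

```text
togo cm [ 4.59  3.54 17.09]
rot deg [-0.02 -0.01  0.78]
```

Call:
{"name": "send_rows", "arguments": {"motion": [{"dx":2.3,"dy":1.8,"dz":2,"rx":0,"ry":0,"rz":0.8},{"dx":2.3,"dy":1.7,"dz":2,"rx":0,"ry":0,"rz":0},{"dx":0,"dy":0,"dz":3,"rx":0,"ry":0,"rz":0},{"dx":0,"dy":0,"dz":2,"rx":0,"ry":0,"rz":0},{"dx":0,"dy":0,"dz":1,"rx":0,"ry":0,"rz":0}], "jaw": 0}}

```text
t: 10.73
eef_pos: [0.4706, -0.2903, 0.1643]
eef_rot: [[0.978, -0.209, -0.003], [-0.209, -0.978, 0.002], [-0.004, -0.002, -1.0]]
wrist_force: [0.2, -0.1, 0.2]
gripper_width: 0.0572
gripper_force: 0.0
```

Call:
{"name": "send_rows", "arguments": {"motion": [{"dx":0,"dy":0,"dz":0,"rx":0,"ry":0,"rz":0},{"dx":0,"dy":0,"dz":0,"rx":0,"ry":0,"rz":0},{"dx":0,"dy":0,"dz":0,"rx":0,"ry":0,"rz":0}]}}

```text
t: 10.98
eef_pos: [0.4725, -0.2922, 0.1684]
eef_rot: [[0.978, -0.211, 0.002], [-0.211, -0.978, -0.001], [0.002, 0.001, -1.0]]
wrist_force: [0.5, 0.6, 0.9]
gripper_width: 0.0439
gripper_force: 0.0
```

```bash
python3 - <<'E'
from h import *
togo([.4722,-.2905,.096],down(np.radians(-102)));print(read_state()["gripper_width"])
E
```

```text
togo cm [-0.08 -0.16  7.24]
rot deg [ 0.03 -0.14 -0.17]
0.04386422274661474
```

Call:
{"name": "send_rows", "arguments": {"motion": [{"dx":-0.1,"dy":-0.15,"dz":2,"rx":0,"ry":0,"rz":0},{"dx":0,"dy":0,"dz":2,"rx":0,"ry":0,"rz":0},{"dx":0,"dy":0,"dz":2,"rx":0,"ry":0,"rz":0},{"dx":0,"dy":0,"dz":1.2,"rx":0,"ry":0,"rz":0},{"dx":0,"dy":0,"dz":0,"rx":0,"ry":0,"rz":0}]}}

```text
t: 11.4
eef_pos: [0.4701, -0.2899, 0.0937]
eef_rot: [[0.977, -0.211, -0.002], [-0.211, -0.977, 0.001], [-0.002, -0.001, -1.0]]
wrist_force: [0.2, 0.3, -0.4]
gripper_width: 0.0441
gripper_force: 0.0
```

Call:
{"name": "send_rows", "arguments": {"motion": [{"dx":0,"dy":0,"dz":0,"rx":0,"ry":0,"rz":0},{"dx":0,"dy":0,"dz":0,"rx":0,"ry":0,"rz":0},{"dx":0,"dy":0,"dz":0,"rx":0,"ry":0,"rz":0}]}}

```text
t: 11.65
eef_pos: [0.4717, -0.291, 0.0962]
eef_rot: [[0.977, -0.212, 0.002], [-0.212, -0.977, -0.001], [0.002, 0.001, -1.0]]
wrist_force: [-0.1, -0.2, 0.6]
gripper_width: 0.044
gripper_force: 0.0
```

Call:
{"name": "send_rows", "arguments": {"motion": [{"dx":0,"dy":0,"dz":0,"rx":0,"ry":0,"rz":0},{"dx":0,"dy":0,"dz":0,"rx":0,"ry":0,"rz":0},{"dx":0,"dy":0,"dz":0,"rx":0,"ry":0,"rz":0},{"dx":0,"dy":0,"dz":0,"rx":0,"ry":0,"rz":0},{"dx":0,"dy":0,"dz":0,"rx":0,"ry":0,"rz":0}], "jaw": 1, "newtons": 30}}

```text
t: 12.07
eef_pos: [0.4708, -0.2905, 0.0948]
eef_rot: [[0.977, -0.212, 0.0], [-0.212, -0.977, -0.0], [0.0, 0.0, -1.0]]
wrist_force: [0.4, 0.1, 0.1]
gripper_width: 0.0129
gripper_force: 0.0
```

```bash
python3 - <<'E'
from h import *
togo([.4722,-.2905,.096],down(np.radians(-102)));s=read_state();print(s["gripper_width"],s["gripper_force"],s["wrist_force"],s["wrist_torque"])
E
```

```text
togo cm [ 0.13 -0.03 -0.12]
rot deg [ 0.   -0.   -0.23]
0.012920599703817757 0.0 [0.38035087 0.11522164 0.14494514] [ 0.07327243  0.01159884 -0.04178297]
```

Still closing. I'll wait a little, then lift slowly.

Call:
{"name": "send_rows", "arguments": {"motion": [{"dx":0,"dy":0,"dz":0,"rx":0,"ry":0,"rz":0},{"dx":0,"dy":0,"dz":0,"rx":0,"ry":0,"rz":0},{"dx":0,"dy":0,"dz":0,"rx":0,"ry":0,"rz":0}]}}

```text
t: 12.32
eef_pos: [0.4708, -0.2906, 0.0948]
eef_rot: [[0.977, -0.212, 0.0], [-0.212, -0.977, -0.0], [0.0, 0.0, -1.0]]
wrist_force: [0.3, -0.1, 1.2]
gripper_width: 0.0102
gripper_force: 29.5
```

Call:
{"name": "send_rows", "arguments": {"motion": [{"dx":0,"dy":0,"dz":-1,"rx":0,"ry":0,"rz":0},{"dx":0,"dy":0,"dz":-1,"rx":0,"ry":0,"rz":0},{"dx":0,"dy":0,"dz":-1,"rx":0,"ry":0,"rz":0},{"dx":0,"dy":0,"dz":-1,"rx":0,"ry":0,"rz":0},{"dx":0,"dy":0,"dz":-1,"rx":0,"ry":0,"rz":0}]}}

```text
t: 12.73
eef_pos: [0.471, -0.2906, 0.1462]
eef_rot: [[0.977, -0.212, 0.001], [-0.212, -0.977, -0.0], [0.001, 0.0, -1.0]]
wrist_force: [-0.3, 0.6, -1.6]
gripper_width: 0.0103
gripper_force: 29.7
```

Call:
{"name": "send_rows", "arguments": {"motion": [{"dx":0,"dy":0,"dz":-2,"rx":0,"ry":0,"rz":0},{"dx":0,"dy":0,"dz":-3,"rx":0,"ry":0,"rz":0},{"dx":0,"dy":0,"dz":-3,"rx":0,"ry":0,"rz":0},{"dx":0,"dy":0,"dz":-2,"rx":0,"ry":0,"rz":0},{"dx":0,"dy":0,"dz":0,"rx":0,"ry":0,"rz":0}]}}

```text
t: 13.15
eef_pos: [0.4732, -0.2919, 0.2502]
eef_rot: [[0.977, -0.212, 0.008], [-0.212, -0.977, -0.004], [0.008, 0.002, -1.0]]
wrist_force: [0.6, -1.1, -1.7]
gripper_width: 0.0104
gripper_force: 29.7
```

```bash
python3 - <<'E'
from h import *
import pickle
s=read_state();print(s["eef_pos"],s["gripper_width"],s["gripper_force"],s["wrist_force"],s["wrist_torque"])
c=read_camera("wrist");pickle.dump((c,s),open("w4.pkl","wb"))
im=c["image"][:,:,::-1];cv2.imwrite("pics/w4.png",im)
R=s["eef_rot"];g=s["eef_pos"]-.019*R[:,2]
o=g+.082*R[:,2]
for n,(x,y,z) in dict(topF=(.06,0,-.078),botF=(.06,0,0),barA=(.032,.005,.012),barB=(.032,-.005,.012)).items(): print(n,proj(c,o+R@np.array([x,y,z]),s))
cv2.imwrite("pics/c4.png",cv2.resize(im[60:384,150:370],None,fx=1.85,fy=1.85,interpolation=2))
E
```

```text
[ 0.47321504 -0.29186502  0.25022862] 0.010353885013781748 29.72335746511817 [ 0.62443866 -1.10510029 -1.73726409] [ 0.0592874  -0.04081235 -0.03484868]
topF [[262.03579491 138.1622482 ]]
botF [[260.85324787 126.63884727]]
barA [[267.41959659 163.82082167]]
barB [[254.00130947 163.82948669]]
```

View pics/c4.png

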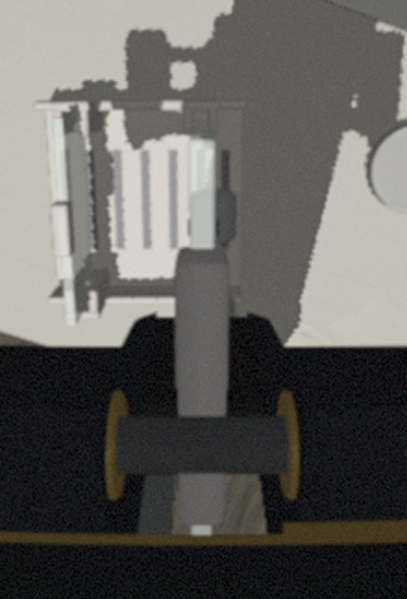

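The picture shows the cover's bar held centrally. Its far knuckle bulges to the right at about pixel (273,176), so the barrel is on the tool's +y side. The plain plate is still in its slot. I'll carry the cover over to the chamber.

Call:
{"name": "send_rows", "arguments": {"motion": [{"dx":-1,"dy":-1.8,"dz":-0.4,"rx":0,"ry":0,"rz":0},{"dx":-1.8,"dy":-3.2,"dz":-0.4,"rx":0,"ry":0,"rz":0},{"dx":-1.8,"dy":-3.3,"dz":-0.4,"rx":0,"ry":0,"rz":0},{"dx":-1.8,"dy":-3.3,"dz":-0.4,"rx":0,"ry":0,"rz":0},{"dx":-1.8,"dy":-3.3,"dz":-0.4,"rx":0,"ry":0,"rz":0}]}}

```text
t: 13.62
eef_pos: [0.4204, -0.1258, 0.2637]
eef_rot: [[0.977, -0.212, -0.002], [-0.212, -0.977, 0.0], [-0.002, 0.0, -1.0]]
wrist_force: [0.9, 0.7, -1.5]
gripper_width: 0.0101
gripper_force: 29.7
```

Call:
{"name": "send_rows", "arguments": {"motion": [{"dx":-1.8,"dy":-3.2,"dz":0,"rx":0,"ry":0,"rz":0},{"dx":-1.8,"dy":-3.2,"dz":0,"rx":0,"ry":0,"rz":0},{"dx":0,"dy":-1.2,"dz":0,"rx":0,"ry":0,"rz":-3},{"dx":0,"dy":0,"dz":0,"rx":0,"ry":0,"rz":-6},{"dx":0,"dy":0,"dz":0,"rx":0,"ry":0,"rz":-6.5}]}}

```text
t: 14.03
eef_pos: [0.4025, -0.0447, 0.264]
eef_rot: [[0.998, 0.066, -0.001], [0.066, -0.998, 0.0], [-0.001, -0.0, -1.0]]
wrist_force: [0.6, -0.7, -1.8]
gripper_width: 0.0105
gripper_force: 29.7
```

Call:
{"name": "send_rows", "arguments": {"motion": [{"dx":0,"dy":0,"dz":0,"rx":0,"ry":0,"rz":-6.5},{"dx":0,"dy":0,"dz":0,"rx":0,"ry":0,"rz":-6.5},{"dx":0,"dy":0,"dz":0,"rx":0,"ry":0,"rz":-6.5},{"dx":0,"dy":0,"dz":0,"rx":0,"ry":0,"rz":-6.5},{"dx":0,"dy":0,"dz":0,"rx":0,"ry":0,"rz":-6.5}]}}

```text
t: 14.45
eef_pos: [0.4025, -0.0459, 0.2638]
eef_rot: [[0.808, 0.59, -0.002], [0.59, -0.808, 0.0], [-0.001, -0.001, -1.0]]
wrist_force: [-0.4, -0.5, -1.5]
gripper_width: 0.0103
gripper_force: 29.7
```

Call:
{"name": "send_rows", "arguments": {"motion": [{"dx":0,"dy":0,"dz":0,"rx":0,"ry":0,"rz":-4.5},{"dx":0,"dy":0,"dz":0,"rx":0,"ry":0,"rz":-2.5},{"dx":0,"dy":0,"dz":0,"rx":0,"ry":0,"rz":0}]}}

```text
t: 14.7
eef_pos: [0.4026, -0.0459, 0.2639]
eef_rot: [[0.733, 0.681, -0.002], [0.681, -0.733, 0.0], [-0.001, -0.001, -1.0]]
wrist_force: [-0.2, 0.3, -1.7]
gripper_width: 0.0107
gripper_force: 29.7
```

```bash
python3 - <<'E'
from h import *
s=read_state();print(s["eef_pos"],s["q"].round(2),s["gripper_width"])
togo([.371,.15,.27],down(np.radians(-47.5)));togo([.3758,.390,.25],down(np.radians(-47.5)))
E
```

```text
[ 0.4025524  -0.0459035   0.26388228] [ 0.26  0.09 -0.27  2.1   0.03  0.96 -0.85] 0.010654653098124224
togo cm [ 11.02 -16.5   -0.6 ]
rot deg [-0.08  0.07  0.39]
togo cm [ 27.71 -33.75   1.4 ]
rot deg [-0.08  0.07  0.39]
```

Call:
{"name": "send_rows", "arguments": {"motion": [{"dx":1.4,"dy":-2,"dz":0,"rx":0,"ry":0,"rz":0.4},{"dx":2.2,"dy":-3.3,"dz":0,"rx":0,"ry":0,"rz":0},{"dx":2.2,"dy":-3.3,"dz":0,"rx":0,"ry":0,"rz":0},{"dx":2.2,"dy":-3.3,"dz":0,"rx":0,"ry":0,"rz":0},{"dx":2.2,"dy":-3.3,"dz":0,"rx":0,"ry":0,"rz":0}]}}

```text
t: 15.12
eef_pos: [0.3751, 0.1366, 0.2644]
eef_rot: [[0.74, 0.672, -0.001], [0.672, -0.74, -0.0], [-0.001, -0.0, -1.0]]
wrist_force: [0.9, 0.5, -1.9]
gripper_width: 0.0103
gripper_force: 29.7
```

Call:
{"name": "send_rows", "arguments": {"motion": [{"dx":2.9,"dy":-3,"dz":0.2,"rx":0,"ry":0,"rz":0},{"dx":2.9,"dy":-3,"dz":0.2,"rx":0,"ry":0,"rz":0},{"dx":2.9,"dy":-3,"dz":0.2,"rx":0,"ry":0,"rz":0},{"dx":2.9,"dy":-3,"dz":0.2,"rx":0,"ry":0,"rz":0},{"dx":2.9,"dy":-3,"dz":0.2,"rx":0,"ry":0,"rz":0}]}}

```text
t: 15.53
eef_pos: [0.3816, 0.3449, 0.2539]
eef_rot: [[0.74, 0.673, -0.001], [0.673, -0.74, -0.001], [-0.001, 0.0, -1.0]]
wrist_force: [0.7, -1.2, -0.5]
gripper_width: 0.0104
gripper_force: 29.7
```

Call:
{"name": "send_rows", "arguments": {"motion": [{"dx":1.8,"dy":-2,"dz":0.2,"rx":0,"ry":0,"rz":0},{"dx":1.2,"dy":-1.5,"dz":0.2,"rx":0,"ry":0,"rz":0},{"dx":0,"dy":0,"dz":0,"rx":0,"ry":0,"rz":0},{"dx":0,"dy":0,"dz":0,"rx":0,"ry":0,"rz":0},{"dx":0,"dy":0,"dz":0,"rx":0,"ry":0,"rz":0}]}}

```text
t: 15.95
eef_pos: [0.3806, 0.3882, 0.25]
eef_rot: [[0.74, 0.673, -0.001], [0.673, -0.74, -0.002], [-0.002, 0.001, -1.0]]
wrist_force: [-0.6, -0.2, -1.7]
gripper_width: 0.0103
gripper_force: 29.7
```

```bash
python3 - <<'E'
from h import *
s=read_state();print(s["eef_pos"],s["q"].round(2),s["gripper_width"])
togo([.3758,.390,.20],down(np.radians(-47.6)))
E
```

```text
[0.38061213 0.38818033 0.25001957] [-0.43  0.4  -0.57  1.78  0.25  1.03 -1.93] 0.010310708992237788
togo cm [-0.22 -0.46  5.  ]
rot deg [ 0.04  0.11 -0.1 ]
```

Call:
{"name": "send_rows", "arguments": {"motion": [{"dx":-0.2,"dy":-0.45,"dz":2,"rx":0,"ry":0,"rz":0},{"dx":0,"dy":0,"dz":2,"rx":0,"ry":0,"rz":0},{"dx":0,"dy":0,"dz":2,"rx":0,"ry":0,"rz":0},{"dx":0,"dy":0,"dz":2,"rx":0,"ry":0,"rz":0},{"dx":0,"dy":0,"dz":0,"rx":0,"ry":0,"rz":0}]}}

```text
t: 16.37
eef_pos: [0.3752, 0.3877, 0.1675]
eef_rot: [[0.74, 0.672, -0.004], [0.672, -0.74, -0.006], [-0.007, 0.002, -1.0]]
wrist_force: [-0.3, -1.2, -1.6]
gripper_width: 0.0104
gripper_force: 29.7
```

Call:
{"name": "send_rows", "arguments": {"motion": [{"dx":0,"dy":0,"dz":0,"rx":0,"ry":0,"rz":0},{"dx":0,"dy":0,"dz":0,"rx":0,"ry":0,"rz":0},{"dx":0,"dy":0,"dz":0,"rx":0,"ry":0,"rz":0},{"dx":0,"dy":0,"dz":0,"rx":0,"ry":0,"rz":0}]}}

```text
t: 16.7
eef_pos: [0.3766, 0.3919, 0.1721]
eef_rot: [[0.739, 0.674, 0.002], [0.674, -0.739, 0.001], [0.002, 0.0, -1.0]]
wrist_force: [-0.1, 0.0, -1.4]
gripper_width: 0.0103
gripper_force: 29.7
```

```bash
python3 - <<'E'
from h import *
import pickle
s=read_state();print(s["eef_pos"]);togo([.3758,.390,.17],down(np.radians(-47.6)))
c=read_camera("wrist");pickle.dump((c,s),open("w5.pkl","wb"))
im=c["image"][:,:,::-1];cv2.imwrite("pics/w5.png",im)
cv2.imwrite("pics/c5.png",cv2.resize(im[40:190,170:350],None,fx=4,fy=4,interpolation=2))
E
```

```text
[0.3765952  0.39187007 0.17205812]
togo cm [-0.19  0.08  0.21]
rot deg [ 0.   -0.12 -0.05]
```

View pics/c5.png

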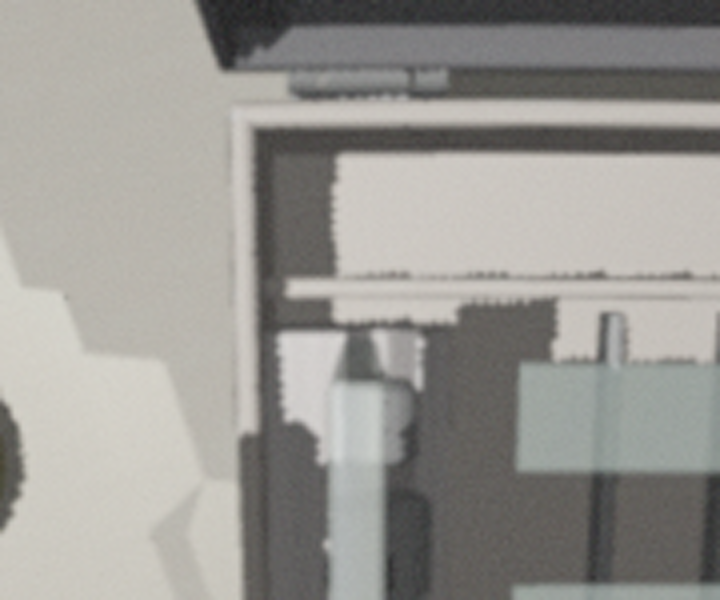

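```bash
python3 - <<'E'
from h import *
import pickle
c,s=pickle.load(open("w5.pkl","rb"));R=s["eef_rot"];p=s["eef_pos"]
C=lambda q:((q-[170,40]+.5)*4-.5).round(0)
print("cover barrel, right edge, far end x=32 z bottom/mid/top:")
b=p+R@np.array([0.0013,0,.063+.012])
for x,y,z in[(.032,.013,0),(.012,.013,0),(.032,.005,-.008),(.032,.005,.008),(.030,.013,0)]: print((x,y,z),C(proj(c,b+R@np.array([x,y,-z]),s)))
print("bar ends/plate far top, width");
for x,y,z in[(.060,.003,.09),(.060,-.003,.09),(.060,.003,.012),(.060,-.003,.012)]: print((x,y,z),C(proj(c,b+R@np.array([x,y,-z]),s)))
yw=np.radians(42.4);h=np.array([.380,.387,.058]);X=np.array([np.cos(yw),np.sin(yw),0]);Y=np.array([np.sin(yw),-np.cos(yw),0])
print("fixed est")
for x,y,z in[(.052,.008,0),(.034,.008,0),(.034,0,.008),(.052,0,.008),(.052,0,-.008)]: print((x,y,z),C(proj(c,h+x*X+y*Y+np.array([0,0,z]),s)))
E
```

```text
cover barrel, right edge, far end x=32 z bottom/mid/top:
(0.032, 0.013, 0) [[425. 493.]]
(0.012, 0.013, 0) [[424. 597.]]
(0.032, 0.005, -0.008) [[381. 485.]]
(0.032, 0.005, 0.008) [[383. 501.]]
(0.03, 0.013, 0) [[425. 504.]]
bar ends/plate far top, width
(0.06, 0.003, 0.09) [[382. 387.]]
(0.06, -0.003, 0.09) [[326. 387.]]
(0.06, 0.003, 0.012) [[373. 344.]]
(0.06, -0.003, 0.012) [[337. 344.]]
fixed est
(0.052, 0.008, 0) [[420. 378.]]
(0.034, 0.008, 0) [[419. 462.]]
(0.034, 0, 0.008) [[383. 468.]]
(0.052, 0, 0.008) [[384. 382.]]
(0.052, 0, -0.008) [[382. 375.]]
```

The far fixed knuckle has its right edge at crop x≈412, rows 378–465. The cover's knuckle has its right edge at 430 and its far end at row 490. Comparing these with the predictions, the cover must shift about −2.7 mm along tool x and −1.6 mm along y.

Call:
{"name": "send_rows", "arguments": {"motion": [{"dx":-0.27,"dy":-0.16,"dz":0.5,"rx":0,"ry":0,"rz":0},{"dx":0,"dy":0,"dz":0.5,"rx":0,"ry":0,"rz":0},{"dx":0,"dy":0,"dz":0.5,"rx":0,"ry":0,"rz":0},{"dx":0,"dy":0,"dz":0.3,"rx":0,"ry":0,"rz":0},{"dx":0,"dy":0,"dz":0.2,"rx":0,"ry":0,"rz":0}]}}

```text
t: 17.17
eef_pos: [0.3726, 0.3905, 0.15]
eef_rot: [[0.739, 0.674, -0.001], [0.674, -0.739, -0.001], [-0.001, 0.0, -1.0]]
wrist_force: [0.4, 0.3, -1.4]
gripper_width: 0.0104
gripper_force: 29.7
```

Call:
{"name": "send_rows", "arguments": {"motion": [{"dx":0,"dy":0,"dz":0,"rx":0,"ry":0,"rz":0},{"dx":0,"dy":0,"dz":0,"rx":0,"ry":0,"rz":0},{"dx":0,"dy":0,"dz":0,"rx":0,"ry":0,"rz":0},{"dx":0,"dy":0,"dz":0,"rx":0,"ry":0,"rz":0},{"dx":0,"dy":0,"dz":0,"rx":0,"ry":0,"rz":0}]}}

```text
t: 17.58
eef_pos: [0.3729, 0.3909, 0.151]
eef_rot: [[0.739, 0.674, 0.0], [0.674, -0.739, 0.0], [0.0, -0.0, -1.0]]
wrist_force: [0.5, 0.3, -1.5]
gripper_width: 0.0104
gripper_force: 29.7
```

```bash
python3 - <<'E'
from h import *
s=read_state();R=s["eef_rot"];print(s["eef_pos"],s["wrist_force"],s["wrist_torque"])
h=np.array([.380,.387,.1318])-.0017*R[:,1]
togo(h-.0019*R[:,0]-.0058*R[:,1],down(np.radians(-47.6)))
E
```

```text
[0.37293991 0.39093586 0.15095883] [ 0.54791305  0.26222109 -1.51742192] [ 0.01280451 -0.02790167  0.03472636]
togo cm [0.07 0.02 1.92]
rot deg [-0.   -0.02 -0.02]
```

Call:
{"name": "send_rows", "arguments": {"motion": [{"dx":0.05,"dy":0,"dz":0.25,"rx":0,"ry":0,"rz":0},{"dx":0,"dy":0,"dz":0.25,"rx":0,"ry":0,"rz":0},{"dx":0,"dy":0,"dz":0.25,"rx":0,"ry":0,"rz":0},{"dx":0,"dy":0,"dz":0.2,"rx":0,"ry":0,"rz":0},{"dx":0,"dy":0,"dz":0,"rx":0,"ry":0,"rz":0}]}}

```text
t: 18.0
eef_pos: [0.373, 0.3908, 0.1407]
eef_rot: [[0.739, 0.674, -0.001], [0.674, -0.739, -0.001], [-0.001, 0.0, -1.0]]
wrist_force: [0.0, -0.3, -1.5]
gripper_width: 0.0105
gripper_force: 29.7
```

Call:
{"name": "send_rows", "arguments": {"motion": [{"dx":0,"dy":0,"dz":0.2,"rx":0,"ry":0,"rz":0},{"dx":0,"dy":0,"dz":0,"rx":0,"ry":0,"rz":0},{"dx":0,"dy":0,"dz":0.2,"rx":0,"ry":0,"rz":0},{"dx":0,"dy":0,"dz":0,"rx":0,"ry":0,"rz":0},{"dx":0,"dy":0,"dz":0,"rx":0,"ry":0,"rz":0}]}}

```text
t: 18.42
eef_pos: [0.3732, 0.3911, 0.1372]
eef_rot: [[0.739, 0.674, -0.0], [0.674, -0.739, -0.0], [-0.0, 0.0, -1.0]]
wrist_force: [0.3, 0.1, -1.1]
gripper_width: 0.0104
gripper_force: 29.7
```

Call:
{"name": "send_rows", "arguments": {"motion": [{"dx":0,"dy":0,"dz":0.15,"rx":0,"ry":0,"rz":0},{"dx":0,"dy":0,"dz":0,"rx":0,"ry":0,"rz":0},{"dx":0,"dy":0,"dz":0.15,"rx":0,"ry":0,"rz":0},{"dx":0,"dy":0,"dz":0,"rx":0,"ry":0,"rz":0},{"dx":0,"dy":0,"dz":0,"rx":0,"ry":0,"rz":0}]}}

```text
t: 18.83
eef_pos: [0.3732, 0.3911, 0.1342]
eef_rot: [[0.739, 0.674, -0.0], [0.674, -0.739, -0.0], [-0.0, -0.0, -1.0]]
wrist_force: [0.5, 0.9, -1.7]
gripper_width: 0.0103
gripper_force: 29.7
```

Call:
{"name": "send_rows", "arguments": {"motion": [{"dx":0,"dy":0,"dz":0.15,"rx":0,"ry":0,"rz":0},{"dx":0,"dy":0,"dz":0,"rx":0,"ry":0,"rz":0},{"dx":0,"dy":0,"dz":0.1,"rx":0,"ry":0,"rz":0},{"dx":0,"dy":0,"dz":0,"rx":0,"ry":0,"rz":0},{"dx":0,"dy":0,"dz":0,"rx":0,"ry":0,"rz":0}]}}

```text
t: 19.25
eef_pos: [0.3732, 0.3911, 0.1317]
eef_rot: [[0.739, 0.674, -0.0], [0.674, -0.739, -0.0], [-0.0, 0.0, -1.0]]
wrist_force: [0.2, 0.0, -2.2]
gripper_width: 0.0103
gripper_force: 29.7
```

Call:
{"name": "send_rows", "arguments": {"motion": [{"dx":0,"dy":0,"dz":0.1,"rx":0,"ry":0,"rz":0},{"dx":0,"dy":0,"dz":0,"rx":0,"ry":0,"rz":0},{"dx":0,"dy":0,"dz":0.1,"rx":0,"ry":0,"rz":0},{"dx":0,"dy":0,"dz":0,"rx":0,"ry":0,"rz":0},{"dx":0,"dy":0,"dz":0,"rx":0,"ry":0,"rz":0}]}}

```text
t: 19.67
eef_pos: [0.3732, 0.3911, 0.1297]
eef_rot: [[0.739, 0.674, -0.0], [0.674, -0.739, -0.0], [-0.0, -0.0, -1.0]]
wrist_force: [-0.2, 0.6, -0.8]
gripper_width: 0.0104
gripper_force: 29.7
```

Call:
{"name": "send_rows", "arguments": {"motion": [{"dx":0,"dy":0,"dz":0.1,"rx":0,"ry":0,"rz":0},{"dx":0,"dy":0,"dz":0,"rx":0,"ry":0,"rz":0},{"dx":0,"dy":0,"dz":0,"rx":0,"ry":0,"rz":0},{"dx":0,"dy":0,"dz":0,"rx":0,"ry":0,"rz":0}]}}

```text
t: 20.0
eef_pos: [0.3732, 0.3912, 0.1288]
eef_rot: [[0.739, 0.674, -0.0], [0.674, -0.739, -0.0], [-0.0, -0.0, -1.0]]
wrist_force: [-0.4, 0.5, -2.3]
gripper_width: 0.0104
gripper_force: 29.7
```

Call:
{"name": "send_rows", "arguments": {"motion": [{"dx":0,"dy":0,"dz":0.1,"rx":0,"ry":0,"rz":0},{"dx":0,"dy":0,"dz":0,"rx":0,"ry":0,"rz":0},{"dx":0,"dy":0,"dz":0,"rx":0,"ry":0,"rz":0},{"dx":0,"dy":0,"dz":0,"rx":0,"ry":0,"rz":0}]}}

```text
t: 20.33
eef_pos: [0.3732, 0.3911, 0.1277]
eef_rot: [[0.739, 0.674, -0.0], [0.674, -0.739, -0.0], [-0.0, -0.0, -1.0]]
wrist_force: [0.4, 0.8, -1.2]
gripper_width: 0.0105
gripper_force: 29.7
```

Call:
{"name": "send_rows", "arguments": {"motion": [{"dx":0,"dy":0,"dz":0.1,"rx":0,"ry":0,"rz":0},{"dx":0,"dy":0,"dz":0,"rx":0,"ry":0,"rz":0},{"dx":0,"dy":0,"dz":0,"rx":0,"ry":0,"rz":0},{"dx":0,"dy":0,"dz":0,"rx":0,"ry":0,"rz":0}]}}

```text
t: 20.67
eef_pos: [0.3733, 0.3911, 0.1267]
eef_rot: [[0.739, 0.674, -0.0], [0.674, -0.739, -0.0], [-0.0, 0.0, -1.0]]
wrist_force: [-0.4, -0.1, -0.8]
gripper_width: 0.0099
gripper_force: 29.7
```

Call:
{"name": "send_rows", "arguments": {"motion": [{"dx":0,"dy":0,"dz":0.1,"rx":0,"ry":0,"rz":0},{"dx":0,"dy":0,"dz":0,"rx":0,"ry":0,"rz":0},{"dx":0,"dy":0,"dz":0,"rx":0,"ry":0,"rz":0},{"dx":0,"dy":0,"dz":0,"rx":0,"ry":0,"rz":0}]}}

```text
t: 21.0
eef_pos: [0.3733, 0.3911, 0.1258]
eef_rot: [[0.739, 0.674, 0.0], [0.674, -0.739, -0.0], [0.0, 0.0, -1.0]]
wrist_force: [1.3, 0.5, -0.7]
gripper_width: 0.0099
gripper_force: 29.7
```

```bash
python3 - <<'E'
from h import *
import pickle
s=read_state();print(s["eef_pos"],s["wrist_force"],s["wrist_torque"],s["gripper_width"])
c=read_camera("wrist");pickle.dump((c,s),open("w6.pkl","wb"))
im=c["image"][:,:,::-1];cv2.imwrite("pics/w6.png",im)
cv2.imwrite("pics/c6.png",np.hstack([cv2.resize(im[20:170,190:290],None,fx=4,fy=4,interpolation=2),cv2.resize(im[150:300,210:310],None,fx=4,fy=4,interpolation=2)]))
R=s["eef_rot"];b=s["eef_pos"]+R@np.array([0.0019,0.0008,.0738])
C=lambda q:((q-[190,20]+.5)*4-.5).round(0)[0]
for x,y,z in[(.032,.013,0),(.012,.013,0),(.032,.005,.008),(.060,.003,.09),(.060,-.003,.09)]: print((x,y,z),C(proj(c,b+R@np.array([x,y,-z]),s)))
h=np.array([.380,.387,.058])-.0017*R[:,1]
for x,y,z in[(.052,.008,0),(.034,.008,0),(.034,0,.008),(.052,0,.008),(.052,0,-.008)]: print("f",(x,y,z),C(proj(c,h+R@np.array([x,y,-z]),s)))
E
```

```text
[0.37331002 0.3911023  0.12578628] [ 1.29831095  0.53114133 -0.72360478] [-0.17338058 -0.20774881  0.02348394] 0.009926264167632535
(0.032, 0.013, 0) [350. 571.]
(0.012, 0.013, 0) [348. 675.]
(0.032, 0.005, 0.008) [308. 579.]
(0.06, 0.003, 0.09) [309. 463.]
(0.06, -0.003, 0.09) [253. 463.]
f (0.052, 0.008, 0) [354. 463.]
f (0.034, 0.008, 0) [352. 564.]
f (0.034, 0, 0.008) [309. 572.]
f (0.052, 0, 0.008) [309. 468.]
f (0.052, 0, -0.008) [307. 459.]
```

View pics/c6.png

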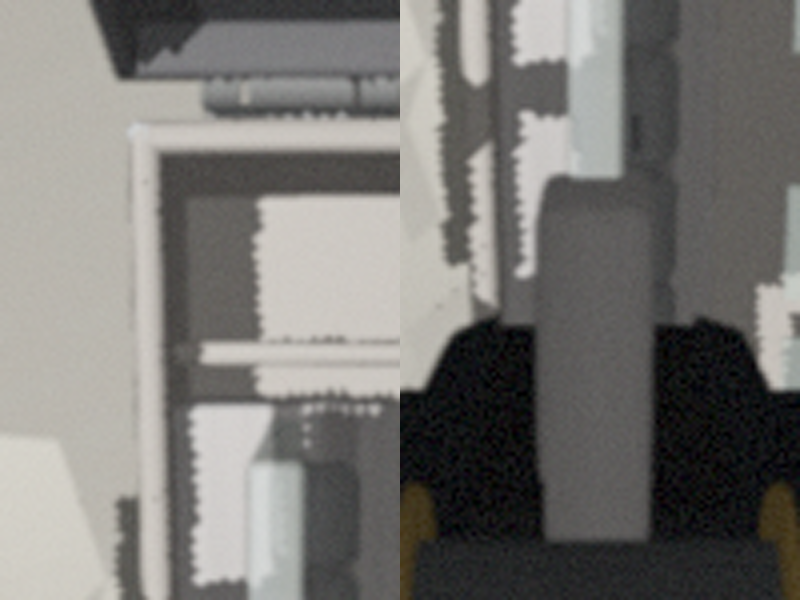

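The cover's knuckles now sit between the fixed ones, with their right edges in line (about x 678 in the right panel). The moment shows first contact with the vee, so I'll press down gently to seat it.

Call:
{"name": "send_rows", "arguments": {"motion": [{"dx":0,"dy":0,"dz":0.1,"rx":0,"ry":0,"rz":0},{"dx":0,"dy":0,"dz":0,"rx":0,"ry":0,"rz":0},{"dx":0,"dy":0,"dz":0,"rx":0,"ry":0,"rz":0},{"dx":0,"dy":0,"dz":0,"rx":0,"ry":0,"rz":0}]}}

```text
t: 21.38
eef_pos: [0.3735, 0.3918, 0.1255]
eef_rot: [[0.739, 0.674, 0.001], [0.674, -0.739, 0.001], [0.001, -0.0, -1.0]]
wrist_force: [0.8, -1.3, 6.0]
gripper_width: 0.0106
gripper_force: 29.2
```

```bash
python3 - <<'E'
from h import *
s=read_state();R=s["eef_rot"];print(s["eef_pos"],"F tool",R.T@s["wrist_force"],"T tool",R.T@s["wrist_torque"])
E
```

```text
[0.37347124 0.39181053 0.1254691 ] F tool [-0.32234799  1.4870891  -6.04369803] T tool [-0.23760625 -0.22012472 -0.08205452]
```

Call:
{"name": "send_rows", "arguments": {"motion": [{"dx":0,"dy":0,"dz":0.1,"rx":0,"ry":0,"rz":0},{"dx":0,"dy":0,"dz":0,"rx":0,"ry":0,"rz":0},{"dx":0,"dy":0,"dz":0,"rx":0,"ry":0,"rz":0},{"dx":0,"dy":0,"dz":0,"rx":0,"ry":0,"rz":0}]}}

```text
t: 21.72
eef_pos: [0.3736, 0.3926, 0.1252]
eef_rot: [[0.738, 0.674, 0.002], [0.674, -0.738, 0.002], [0.003, -0.001, -1.0]]
wrist_force: [-1.4, 0.0, 11.5]
gripper_width: 0.0101
gripper_force: 28.7
```

```bash
python3 - <<'E'
from h import *
s=read_state();R=s["eef_rot"];print(s["eef_pos"],"F tool",R.T@s["wrist_force"],"T tool",R.T@s["wrist_torque"])
E
```

```text
[0.3735791  0.39262763 0.12522655] F tool [ -1.00512797  -0.97774172 -11.50584683] T tool [-0.04448842 -0.37548237 -0.00748502]
```

Call:
{"name": "send_rows", "arguments": {"motion": [{"dx":0,"dy":0,"dz":0,"rx":0,"ry":0,"rz":0},{"dx":0,"dy":0,"dz":0,"rx":0,"ry":0,"rz":0},{"dx":0,"dy":0,"dz":0,"rx":0,"ry":0,"rz":0},{"dx":0,"dy":0,"dz":0,"rx":0,"ry":0,"rz":0},{"dx":0,"dy":0,"dz":0,"rx":0,"ry":0,"rz":0}]}}

```text
t: 22.13
eef_pos: [0.3736, 0.3926, 0.1252]
eef_rot: [[0.738, 0.674, 0.002], [0.674, -0.738, 0.002], [0.003, -0.001, -1.0]]
wrist_force: [-2.4, -1.0, 10.9]
gripper_width: 0.01
gripper_force: 28.7
```

```bash
python3 - <<'E'
from h import *
s=read_state();R=s["eef_rot"];print(s["eef_pos"],"F tool",R.T@s["wrist_force"],"T tool",R.T@s["wrist_torque"],abs(s["qd"]).max())
E
```

```text
[0.37357635 0.39258565 0.12522779] F tool [ -2.36253627  -0.88812765 -10.92039903] T tool [-0.03547952 -0.32410909 -0.01701685] 0.001521764579505976
```

Call:
{"name": "send_rows", "arguments": {"motion": [{"dx":0,"dy":0,"dz":0.1,"rx":0,"ry":0,"rz":0},{"dx":0,"dy":0,"dz":0,"rx":0,"ry":0,"rz":0},{"dx":0,"dy":0,"dz":0,"rx":0,"ry":0,"rz":0},{"dx":0,"dy":0,"dz":0,"rx":0,"ry":0,"rz":0},{"dx":0,"dy":0,"dz":0,"rx":0,"ry":0,"rz":0}]}}

```text
t: 22.55
eef_pos: [0.3737, 0.3934, 0.125]
eef_rot: [[0.738, 0.675, 0.002], [0.675, -0.738, 0.004], [0.004, -0.001, -1.0]]
wrist_force: [-3.0, -1.1, 16.4]
gripper_width: 0.0104
gripper_force: 28.3
```

```bash
python3 - <<'E'
from h import *
s=read_state();R=s["eef_rot"];print(s["eef_pos"],"F tool",R.T@s["wrist_force"],"T tool",R.T@s["wrist_torque"],abs(s["qd"]).max())
E
```

```text
[0.37366527 0.3934445  0.124987  ] F tool [ -2.92302858  -1.20212863 -16.45703948] T tool [ 0.09243501 -0.54781652 -0.02367228] 0.0024147275649894946
```

Call:
{"name": "send_rows", "arguments": {"motion": [{"dx":-0.05,"dy":0,"dz":-0.1,"rx":0,"ry":0,"rz":0},{"dx":0,"dy":0,"dz":-0.1,"rx":0,"ry":0,"rz":0},{"dx":0,"dy":0,"dz":0,"rx":0,"ry":0,"rz":0},{"dx":0,"dy":0,"dz":0,"rx":0,"ry":0,"rz":0},{"dx":0,"dy":0,"dz":0,"rx":0,"ry":0,"rz":0}]}}

```text
t: 22.97
eef_pos: [0.373, 0.3916, 0.1253]
eef_rot: [[0.739, 0.674, 0.001], [0.674, -0.739, 0.001], [0.001, -0.001, -1.0]]
wrist_force: [-0.2, -0.1, 6.8]
gripper_width: 0.0103
gripper_force: 29.1
```

```bash
python3 - <<'E'
from h import *
s=read_state();R=s["eef_rot"];print(s["eef_pos"],"F tool",R.T@s["wrist_force"],"T tool",R.T@s["wrist_torque"],abs(s["qd"]).max())
E
```

```text
[0.37303964 0.39163996 0.12533273] F tool [-0.2001496  -0.01423151 -6.81393498] T tool [ 0.05626726 -0.03185001 -0.05046544] 0.002164181117122319
```

The cover is seated with no side load, a light downward push, and the arm still. I'm handing the job in.

```bash
python3 -c "
from plant import *
print(finish_job())"
```

```text
the job is handed in; nothing more can be done
None
```

I handed the job in with the lid back on its stop and the cover held upright at about 29 N grip. Its knuckles were pressed down between the fixed ones under a light push. I judged the seating from the last camera view and the contact forces; `finish_job()` returned no verdict.

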